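Weigh the bottom tile of a fan

ROBOT

A 6-joint arm with a two-finger parallel gripper is mounted at the origin on a cart in front of the work surface, level with it; the furniture and walls round the work are solid. World frame = base frame: x ahead of the robot, y to its left, z up, the work surface at z = 0. Lengths are in m, angles in rad, forces in N, time in s.
With the tool pointing down it reaches from about 0.3 to 0.875 m from the base axis. Payload 6.4 kg.
Tool frame: the origin (TCP) lies midway between the tips of the shut fingers; the grasp point (between the pads) lies 19 mm behind it (bot.pinch_z is the distance from the TCP to the grasp point, in m); z points along the fingers, y is the line along which they close (so a half turn about z gives the same grasp; the last joint's range is limited). The gripper opens to 88 mm and grips with 3 to 60 N. Pads are 18 mm wide; open, the fingers measure 123 mm over their backs; the gripper's body (75 mm by 187 mm) begins 45 mm behind the grasp point.
Start: joints at [0.959, 0.181, 1.607, -0, 1.354, -0.206], TCP at [0.227, 0.528, 0.239] pointing down, gripper open.
Joint ranges: [-2.99, 2.99], [-0.89, 2.07], [0.3, 2.58], [-1.14, 4.28], [0, 2.63], [-3.12, 3.12]. Speed limits (rad/s): [2.57, 2.57, 3.01, 3.14, 3.14, 3.14].

INTERFACE

Orientations are given as a unit quaternion [w, x, y, z].
In Python, from cell import bot, move_gripper, vision, workorder gives the robot as it stands. Calls block until the motion is done:
- bot.goto(position, orientation): joint-space move of the TCP to a pose.
- bot.movel(position, rot=None, max_speed=0.15, force_limit=None): straight line of the TCP; rot=None keeps the orientation; max_speed is the mean speed in m/s. With force_limit (N) it stops when the force on the tool has changed by that much, and returns True; else False.
- bot.move_joints(angles): joint-space move.
- move_gripper(opening): finger opening in m; the grip force is fixed at half the most; returns when the fingers have stopped.
- bot.hold(seconds).
- bot.solve_ik(position, orientation): joint angles nearest the present ones, or None.
- bot.state(): the state.
- vision.read_camera(name): name is "scene" or "side" or "wrist"; returns a dict with "img" (420x560x3 uint8, red, green, blue), "intrinsics" (3x3 intrinsics, pixels), "dist_coeffs" ([k1, k2, p1, p2, k3] as OpenCV has them; the pictures are not rectified), "rvec" (rotation vector, rad) and "tvec" (3), from world to camera coordinates, as OpenCV has them; the wrist camera has in their place "tool_from_camera" (4x4, takes a point from camera to tool coordinates, whose origin is the TCP and whose axes are the flange's). Camera axes: x right, y down, z forward; pixel columns grow to the right and rows downward; lengths in m; the calibration is good to about 2 mm. A picture is of the moment at which its call begins: read the wrist's pose just before it. There is no depth.
A pose or a line that the arm cannot do raises bot.Unreachable and nothing moves.
- workorder.hand_in(): hands the job in; it is judged then, once.
The state is a dict: "time": time; "qpos": joint angles; "joint_velocities": joint speeds; "tau": joint torques, N m; "tcp_pos": TCP position; "orientation": TCP orientation; "wrist_force": force on the tool from outside, world axes, zero at the start; "moment": the same for the moment, N m; "gripper_width": finger opening in m; "finger_force": force on a finger pad.
Only numpy, scipy, OpenCV 4.12 (cv2) and the standard library are available. Lean on these libraries where they do the work, as an engineer would, in place of code of your own. Each camera call takes 0.05 s, during which the arm holds its last target. There are 200 camera calls.

TASK

Four test tiles lie shingled along the wooden board, and I need to weigh the one at the bottom, which lies flat against the end stop. Take off the three tiles lapped over it and lay them flat, side by side, on the plaster bat, then put the bottom tile flat in the middle of the scale's weighing plate, and only then shingle the other three back along the board in their old order, closed up by one place: the one that came next to the bottom tile now flat against the stop, and each following one leaning on the one before it, lapping it by about a third of its length. Keep them straight along the middle of the board and let go of everything.

Things in the scene. Friction and masses are not known exactly. Their poses are not given: they have to be found in the camera images.
- tile_first: Bottom tile of the fan, flat on the board, 1 mm from the end stop: glazed tile with a bare clay end, 75 x 40 x 7 mm, 45 g; origin: centre of underside, x along its length (toward the stop at the start), z out of the glazed top. It is the one to weigh.
- tile_second: Second tile of the fan: glazed tile with a bare clay end, 75 x 40 x 7 mm, 45 g; origin: centre of underside, x along its length (toward the stop at the start), z out of the glazed top. At the start its -x end rests on the board and it leans on the first tile's end edge, 0.14 rad nose up to the stop, centre 49 mm farther from the stop, lapping 26 mm; origin 5.4 mm above the board's top.
- tile_third: Third tile of the fan: glazed tile with a bare clay end, 75 x 40 x 7 mm, 45 g; origin: centre of underside, x along its length (toward the stop at the start), z out of the glazed top. At the start it leans on the second in the same way, 49 mm farther from the stop.
- tile_fourth: Fourth, uppermost tile of the fan, farthest from the stop: glazed tile with a bare clay end, 75 x 40 x 7 mm, 45 g; origin: centre of underside, x along its length (toward the stop at the start), z out of the glazed top. At the start it leans on the third in the same way, 49 mm farther from the stop.
- fan_board: Fixed wooden board 264 x 60 mm (x, y), top at z = 10 mm, no side walls; dark end stop at +x, face at x = 120 mm, 22 mm high. Origin: centre of underside, x toward the stop. A flat tile at the stop has its centre at x = 82 mm. A tile tips over flat if its centre is under 38 mm from that of the tile it leans on. A fixed pencil, 7 mm high, lies along it 65 mm to the -y side.
- bat: Fixed white plaster slab 240 x 120 x 15 mm (x, y, z), the side area for the cleared tiles. Origin at the centre of the underside, its top at z = 15 mm; three tiles fit side by side, turned across it, 78 mm apart. A steel scraper 8 mm high lies on the worktop 85 mm to its +y side.
- bench_scale: Fixed bench scale 196 x 240 x 38 mm (x, y, z) with two keys near its +y end, which lies toward the robot. Origin at the centre of the underside. The flat weighing plate spans x -91 to +91 mm and y -116 to +48 mm, its top at z = 38 mm; the plate's middle is at x = 0, y = -34 mm.
There are look-alikes about, which are no part of the job. What is shaped like the tile_first but blue, orange or red is not meant.

How it is judged:
On the way, in this order (a step that is already met when the one before it is completed fails the run):
1. the three upper tiles lie flat and released on the plaster bat, the bottom tile still in its place on the board (x of tile_second in the frame of bat between -0.11 and 0.11 m and y of tile_second in the frame of bat between -0.05 and 0.05 m and z of tile_second in the frame of bat between 0.01 and 0.02 m and angle between each of tile_second, tile_third, tile_fourth's own z axis and vertical below 0.06 rad and linear speed of each of tile_second, tile_third, tile_fourth below 0.02 m/s and contact force between the fingers and tile_second below 0.05 N and x of tile_third in the frame of bat between -0.11 and 0.11 m and y of tile_third in the frame of bat between -0.05 and 0.05 m and z of tile_third in the frame of bat between 0.01 and 0.02 m and contact force between the fingers and tile_third below 0.05 N and x of tile_fourth in the frame of bat between -0.11 and 0.11 m and y of tile_fourth in the frame of bat between -0.05 and 0.05 m and z of tile_fourth in the frame of bat between 0.01 and 0.02 m and contact force between the fingers and tile_fourth below 0.05 N and distance of tile_first from where it was at the start of the episode below 0.03 m), for 0.2 s.
2. the bottom tile lies flat and released in the middle of the scale's weighing plate, the other three still on the bat (x of tile_first in the frame of bench_scale between -0.02 and 0.02 m and y of tile_first in the frame of bench_scale between -0.054 and -0.014 m and z of tile_first in the frame of bench_scale between 0.033 and 0.043 m and angle between each of tile_first, tile_second, tile_third, tile_fourth's own z axis and vertical below 0.06 rad and linear speed of each of tile_first, tile_second, tile_third, tile_fourth below 0.02 m/s and contact force between the fingers and tile_first below 0.05 N and x of tile_second in the frame of bat between -0.11 and 0.11 m and y of tile_second in the frame of bat between -0.05 and 0.05 m and z of tile_second in the frame of bat between 0.01 and 0.02 m and contact force between the fingers and tile_second below 0.05 N and x of tile_third in the frame of bat between -0.11 and 0.11 m and y of tile_third in the frame of bat between -0.05 and 0.05 m and z of tile_third in the frame of bat between 0.01 and 0.02 m and contact force between the fingers and tile_third below 0.05 N and x of tile_fourth in the frame of bat between -0.11 and 0.11 m and y of tile_fourth in the frame of bat between -0.05 and 0.05 m and z of tile_fourth in the frame of bat between 0.01 and 0.02 m and contact force between the fingers and tile_fourth below 0.05 N), for 0.2 s.
At the end, for the whole second after the job is handed in: First tile flat on the scale, within 20 mm of the plate's middle per axis. On the board: second tile flat, within 13 mm of the stop; third and fourth each tilted 0.09-0.27 rad, centres 38-60 mm apart; all within 10 mm of the centre line and 0.17 rad of it. Released, at rest (x of tile_first in the frame of bench_scale between -0.02 and 0.02 m and y of tile_first in the frame of bench_scale between -0.054 and -0.014 m and z of tile_first in the frame of bench_scale between 0.033 and 0.043 m and angle between each of tile_first, tile_second's own z axis and vertical below 0.06 rad and linear speed of each of tile_first, tile_second, tile_third, tile_fourth below 0.02 m/s and contact force between the fingers and tile_first below 0.05 N and y of tile_second in the frame of fan_board between -0.01 and 0.01 m and angle between the y axis of each of tile_second, tile_third, tile_fourth and the y axis of fan_board, either way round below 0.17 rad and contact force between the fingers and tile_second below 0.05 N and y of tile_third in the frame of fan_board between -0.01 and 0.01 m and contact force between the fingers and tile_third below 0.05 N and y of tile_fourth in the frame of fan_board between -0.01 and 0.01 m and contact force between the fingers and tile_fourth below 0.05 N and x of tile_second in the frame of fan_board between 0.0695 and 0.0865 m and z of tile_second in the frame of fan_board between 0.006 and 0.014 m and horizontal distance between tile_second and tile_third between 0.038 and 0.06 m and angle between tile_third's own z axis and vertical between 0.09 and 0.27 rad and z of tile_third in the frame of fan_board between 0.011 and 0.021 m and horizontal distance between tile_third and tile_fourth between 0.038 and 0.06 m and angle between tile_fourth's own z axis and vertical between 0.09 and 0.27 rad and z of tile_fourth in the frame of fan_board between 0.011 and 0.021 m and x of tile_third in the frame of fan_board between 0.005 and 0.055 m and x of tile_fourth in the frame of fan_board between -0.055 and 0.015 m); the robot touches nothing.
It also fails if it takes over 141 s, if anything falls off the work surface, if the arm or the gripper's body presses on something with over 40 N, if the wrist force passes 120 N, or if a joint passes its speed limit or range.

## Working session

There is one attempt and no reset: what is moved stays moved. The work goes in short steps, each a Python script; the robot and the scene stay as the last script left them, time stands still between calls to the robot, and variables do not carry over. Pictures are saved under pics/ and viewed, at most 14 in all, crops included, and the job is handed in when it is done.

```bash
ls; mkdir -p pics; python3 - <<'E'
from cell import bot, vision
import cv2, numpy as np
for n in ("scene","side"):
    c=vision.read_camera(n); cv2.imwrite(f"pics/{n}0.png",c["img"][:,:,::-1])
    R=cv2.Rodrigues(np.array(c["rvec"],float))[0]; print(n,-R.T@np.array(c["tvec"]).ravel(),R[2],c["intrinsics"],c["dist_coeffs"])
print(bot.state()["time"],bot.pinch_z)
E
```

```text
pics
scene [ 0.0866107  -0.59096901  0.90872197] [ 0.38664721  0.52317859 -0.75946566] [[431.14127034   0.         280.80150497]
 [  0.         431.14127034 213.08118875]
 [  0.           0.           1.        ]] [-0.01191878  0.          0.          0.          0.        ]
side [0.35410391 1.14239862 0.80154066] [ 0.11880077 -0.82547905 -0.55178865] [[500.07087512   0.         272.19420975]
 [  0.         500.07087512 208.12585315]
 [  0.           0.           1.        ]] [-0.15357109  0.          0.          0.          0.        ]
0.1 0.0187
```

View pics/scene0.png

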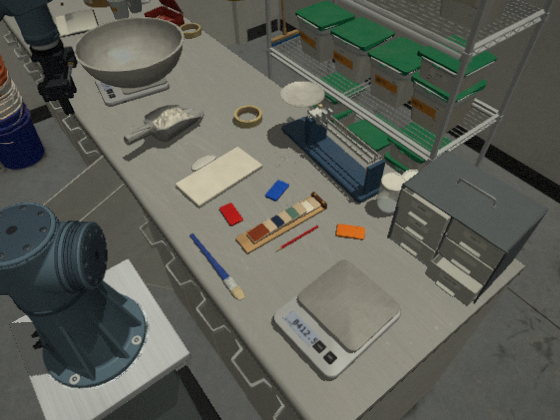

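View pics/side0.png

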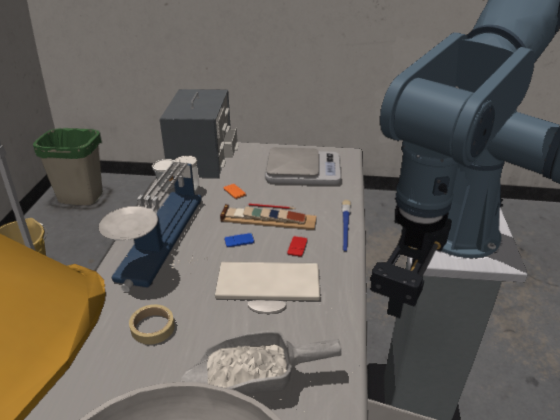

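The scene view shows the bat at about (218,175), the board from (240,240) to (325,198) with its dark stop at the upper right, and the scale at (338,315). The look-alikes are red (231,213), blue (277,189) and orange (350,231). The fan is the four glazed tiles on the board. Next I'll localise these roughly and look with the wrist camera.

```bash
cat > h.py <<'E'
from cell import bot, move_gripper, vision, workorder
import cv2, numpy as np
from scipy.spatial.transform import Rotation as Rn
def quat(R): q=Rn.from_matrix(R).as_quat(); return [q[3],q[0],q[1],q[2]]
def mat(q): return Rn.from_quat([q[1],q[2],q[3],q[0]]).as_matrix()
def cam(name, save=None):
    s=bot.state(); c=vision.read_camera(name)
    if name=="wrist":
        T=np.eye(4); T[:3,:3]=mat(s["orientation"]); T[:3,3]=s["tcp_pos"]; W=T@np.array(c["tool_from_camera"])
        R,o=W[:3,:3],W[:3,3]
    else:
        R=cv2.Rodrigues(np.array(c["rvec"],float))[0].T; o=-R@np.array(c["tvec"],float).ravel()
    c["R"],c["o"]=R,o
    if save: cv2.imwrite(f"pics/{save}.png",c["img"][:,:,::-1])
    return c
def pt(c,px,z):
    u=cv2.undistortPoints(np.array(px,float).reshape(-1,1,2),np.array(c["intrinsics"]),np.array(c["dist_coeffs"],float))[:,0]
    d=np.c_[u,np.ones(len(u))]@c["R"].T
    return c["o"]+d*((z-c["o"][2])/d[:,2])[:,None]
def proj(c,P):
    R=c["R"].T; return cv2.projectPoints(np.array(P,float).reshape(-1,1,3),cv2.Rodrigues(R)[0],-R@c["o"],np.array(c["intrinsics"]),np.array(c["dist_coeffs"],float))[0][:,0]
def down(yaw,pitch=0,axis=None):
    """tool pointing down, its y (closing) axis along world angle yaw; then tilted about tool y by pitch"""
    y=np.array([np.cos(yaw),np.sin(yaw),0]); z=np.array([0,0,-1.]); R=np.c_[np.cross(y,z),y,z]
    return R@Rn.from_euler("y",pitch).as_matrix()
E
python3 - <<'E'
from h import *
c=cam("scene")
for n,px,z in [("bat",[[178,182],[248,149],[262,164],[192,203]],.015),("board",[[237,238],[314,193],[327,203],[243,250]],.01),("plate",[[300,293],[340,261],[400,302],[345,350]],.038),("red",[[231,213]],0),("blue",[[277,189]],0),("orange",[[350,231]],0)]:
    print(n,pt(c,px,z)[:,:2].round(3).tolist())
R=down(0); print(quat(R),mat(bot.state()["orientation"]).round(2)); print(np.array(vision.read_camera("wrist")["tool_from_camera"]).round(3), c["intrinsics"][0])
E
```

```text
bat [[0.378, 0.306], [0.622, 0.298], [0.616, 0.215], [0.369, 0.208]]
board [[0.402, 0.031], [0.665, 0.029], [0.668, -0.022], [0.392, -0.011]]
plate [[0.418, -0.21], [0.55, -0.201], [0.58, -0.367], [0.406, -0.373]]
red [[0.441, 0.121]]
blue [[0.597, 0.115]]
orange [[0.656, -0.129]]
[np.float64(0.0), np.float64(0.7071067811865475), np.float64(0.7071067811865475), np.float64(0.0)] [[-0.92  0.39 -0.  ]
 [ 0.39  0.92 -0.  ]
 [ 0.   -0.   -1.  ]]
[[ 0.    -0.959 -0.283  0.072]
 [ 1.     0.     0.001  0.001]
 [-0.    -0.283  0.959 -0.145]
 [ 0.     0.     0.     1.   ]] [431.14127034   0.         280.80150497]
```

```bash
python3 - <<'E'
from h import *
q=quat(down(np.pi/2))
bot.goto([0.49,0.005,0.2],q); c=cam("wrist","w_board"); print(c["intrinsics"][0],c["dist_coeffs"],c["o"])
bot.goto([0.47,0.25,0.25],q); cam("wrist","w_bat")
bot.goto([0.47,-0.28,0.25],q); cam("wrist","w_scale")
print(bot.state()["time"])
import pickle
E
python3 -c "
import cv2,numpy as np
a,b,c=[cv2.imread(f'pics/w_{n}.png') for n in('board','bat','scale')]
cv2.imwrite('pics/batscale.png',np.hstack([cv2.resize(b,(400,300)),cv2.resize(c,(400,300))]))"
```

```text
[300.09570026   0.         278.39182487] [0.008807 0.       0.       0.       0.      ] [0.4178859  0.00591889 0.34543541]
5.3583
```

View pics/w_board.png

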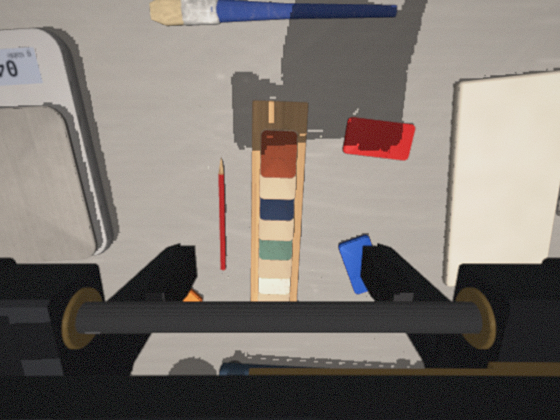

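View pics/batscale.png

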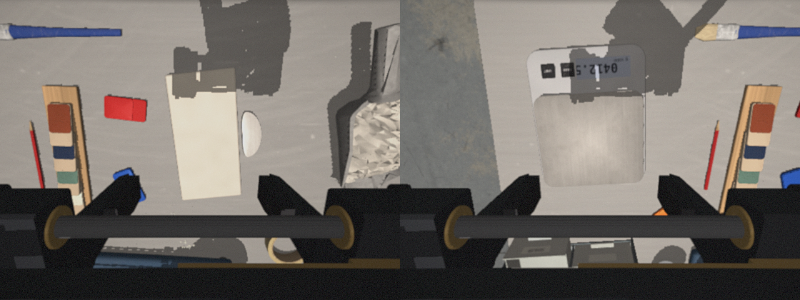

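The wrist view shows the fan from the robot side towards the stop. Brown (278,153) is tile_fourth, navy (277,209) tile_third, green (276,250) tile_second and white (274,287) tile_first. The look-alikes are red (379,139), blue (357,265) and orange (193,296). The bat is clear on the left panel at (205,135), and the scale plate is on the right panel at (590,140). I'll take one more view over the stop end and measure.

```bash
cat > meas.py <<'E'
from h import *
q=quat(down(np.pi/2))
bot.goto([0.60,0.005,0.2],q); bot.hold(.3); c=cam("wrist","w_stop")
import pickle; pickle.dump(c,open("stop.pkl","wb"))
E
python3 meas.py; python3 - <<'E'
from h import *
import pickle
c=pickle.load(open("stop.pkl","rb"))
hsv=cv2.cvtColor(c["img"],cv2.COLOR_RGB2HSV)
for col in (250,255,260,265,270,275,280,285,290,295,300): pass
for r in range(60,300,16): print(r,[tuple(hsv[r,x].tolist()) for x in range(244,316,8)])
cv2.imwrite("pics/stopcrop.png",cv2.resize(c["img"][20:310,200:360,::-1],None,fx=2,fy=2,interpolation=cv2.INTER_CUBIC))
E
```

```text
60 [(15, 25, 185), (16, 111, 220), (8, 140, 162), (7, 168, 162), (8, 168, 162), (7, 147, 97), (10, 175, 89), (15, 96, 117), (14, 79, 97)]
76 [(14, 27, 104), (16, 106, 113), (19, 63, 226), (19, 63, 229), (16, 72, 224), (17, 71, 126), (15, 69, 129), (14, 106, 116), (16, 32, 103)]
92 [(19, 20, 103), (15, 102, 115), (131, 38, 54), (19, 48, 75), (14, 65, 82), (15, 66, 93), (19, 73, 101), (16, 108, 118), (17, 22, 103)]
108 [(9, 18, 99), (14, 104, 118), (108, 88, 49), (110, 93, 96), (110, 101, 53), (111, 80, 51), (110, 117, 50), (16, 102, 120), (17, 22, 105)]
124 [(27, 22, 104), (16, 110, 118), (15, 69, 125), (19, 62, 229), (16, 68, 131), (16, 69, 133), (15, 71, 130), (15, 106, 118), (17, 23, 102)]
140 [(13, 18, 102), (15, 105, 121), (22, 60, 107), (17, 71, 147), (15, 69, 130), (15, 69, 125), (15, 70, 124), (16, 104, 115), (17, 21, 190)]
156 [(16, 23, 190), (17, 108, 227), (77, 53, 102), (68, 46, 145), (72, 51, 155), (71, 49, 152), (70, 46, 143), (16, 108, 222), (16, 23, 191)]
172 [(16, 25, 191), (18, 107, 229), (18, 64, 228), (19, 65, 229), (18, 66, 229), (19, 65, 228), (17, 68, 224), (17,
[... 315 characters left out ...]
(19, 23, 191), (18, 100, 235), (20, 64, 231), (20, 62, 231), (20, 60, 233), (20, 61, 231), (15, 100, 160), (16, 39, 157), (16, 26, 189)]
236 [(18, 21, 185), (9, 138, 118), (19, 144, 239), (10, 143, 118), (10, 138, 116), (9, 139, 114), (17, 146, 216), (18, 23, 165), (16, 23, 191)]
252 [(17, 25, 187), (17, 25, 185), (14, 26, 189), (19, 19, 185), (17, 22, 187), (16, 24, 184), (15, 24, 188), (14, 23, 186), (15, 24, 188)]
268 [(16, 23, 185), (11, 19, 184), (15, 19, 187), (14, 23, 189), (15, 24, 188), (13, 25, 185), (14, 23, 189), (14, 23, 188), (19, 22, 188)]
284 [(21, 19, 177), (13, 26, 175), (18, 23, 170), (18, 23, 190), (18, 25, 185), (24, 20, 183), (14, 23, 187), (14, 18, 181), (17, 27, 182)]
```

View pics/stopcrop.png

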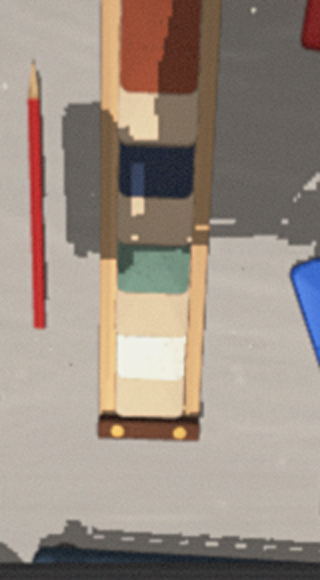

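The crop shows the stop at row ~428 (full-image row ~234), white tile_first against it (crop rows 293–416), then green, navy and brown. This matches the description. Now the numbers.

```bash
python3 - <<'E'
from h import *
import pickle
c=pickle.load(open("stop.pkl","rb"))
hsv=cv2.cvtColor(c["img"],cv2.COLOR_RGB2HSV).astype(int)
L=[];Rr=[];w=[]
for r in range(30,226,4):
    m=np.where((hsv[r,235:330,1]>60))[0]+235
    L.append([m[0]-.5,r]); Rr.append([m[-1]+.5,r])
l=pt(c,L,.01)[:,:2]; r=pt(c,Rr,.01)[:,:2]
for n,e in(("L",l),("R",r)):
    k=np.polyfit(e[:,0],e[:,1],1); res=e[:,1]-np.polyval(k,e[:,0]); g=abs(res)<.003; k=np.polyfit(e[g,0],e[g,1],1)
    print(n,k, np.polyval(k,.53), abs(res).max())
print("tile1 sides",pt(c,[[258.5,190],[292.3,190],[258.8,210],[291.8,210]],.017).round(4).tolist())
print("tile1 +x end, stop front(.022/.032), back",pt(c,[[275,228]],.017).round(4),pt(c,[[275,229]],.022).round(4),pt(c,[[275,239]],.022).round(4),pt(c,[[275,229]],.032).round(4))
print("boundaries (green/clay1..) rows", pt(c,[[275,20+y/2] for y in (93,145,197,245,292,337,381,416)],.02)[:,:2].round(4).tolist())
# bat and scale from the earlier wrist pictures
q=down(np.pi/2); cm=vision.read_camera("wrist"); 
for n,p in (("bat",[.47,.25,.25]),("scale",[.47,-.28,.25])):
    im=cv2.imread(f"pics/w_{n}.png"); T=np.eye(4);T[:3,:3]=q;T[:3,3]=p; W=T@np.array(cm["tool_from_camera"]); cm["R"],cm["o"]=W[:3,:3],W[:3,3]
    h=cv2.cvtColor(im,cv2.COLOR_BGR2HSV).astype(int)
    if n=="bat":
        m=((h[:,:,1]>28)&(h[:,:,2]>215)); z=.015
        m[:,:220]=0; m[:,345:]=0; m[290:]=0
        k,_=cv2.findContours(m.astype(np.uint8),0,2); k=max(k,key=cv2.contourArea); print("bat area",cv2.contourArea(k))
        P=pt(cm,k[:,0],z)[:,:2]; b=cv2.minAreaRect((P*1000).astype(np.float32)); print(b)
    else:
        for pp in ([188,133],[480-140,133],[205,255],[347,250]): pass
        print("plate corners-ish",pt(cm,[[135*1.4,140*1.4],[246*1.4,140*1.4],[190*1.4,93*1.4],[192*1.4,185.5*1.4]],.038).round(4).tolist())
E
```

```text
L [-0.02882013 -0.01129141] -0.02656608223990905 1.8493856639954787e-05
R [-0.03291282  0.05040254] 0.03295874631304957 0.0010137887284986033
tile1 sides [[0.6048, -0.018, 0.017], [0.6048, 0.02, 0.017], [0.6282, -0.0181, 0.017], [0.6283, 0.0197, 0.017]]
tile1 +x end, stop front(.022/.032), back [[6.502e-01 4.000e-04 1.700e-02]] [[6.496e-01 4.000e-04 2.200e-02]] [[6.619e-01 4.000e-04 2.200e-02]] [[6.458e-01 5.000e-04 3.200e-02]]
boundaries (green/clay1..) rows [[0.4785, 0.0011], [0.5026, 0.001], [0.5279, 0.0009], [0.5523, 0.0008], [0.5773, 0.0007], [0.6024, 0.0006], [0.6279, 0.0005], [0.6491, 0.0004]]
bat area 12393.5
((494.8789367675781, 263.17010498046875), (233.84710693359375, 114.60831451416016), 5.616910934448242)
plate corners-ish [[0.489, -0.3893, 0.038], [0.4889, -0.1985, 0.038], [0.4107, -0.2939, 0.038], [0.5749, -0.2921, 0.038]]
```

```bash
cat > job.py <<'E'
from h import *
BO,BPHI=np.array([.5305,.0032]),-.031      # board origin, yaw
BAT,BATPHI=np.array([.495,.263]),.07
SC=np.array([.491,-.292])
def rot2(a,v): return np.array([[np.cos(a),-np.sin(a)],[np.sin(a),np.cos(a)]])@v
def board(x,z=.010,pitch=0.,y=0): return (np.r_[BO+rot2(BPHI,[x,y]),z],BPHI,pitch)
def bat(i): return (np.r_[BAT+rot2(BATPHI,[.078*i,0]),.015],BATPHI+np.pi/2*TURN,0.)
TURN=-1
def tool(p,yaw,pitch):
    R=Rn.from_euler("ZY",[yaw,-pitch]).as_matrix()   # tile axes
    return p+R[:,2]*.0015, np.c_[-R[:,0],R[:,1],-R[:,2]]
up=np.array([0,0,.08])
def pick(pose,open_=.058):
    t,R=tool(*pose); q=quat(R)
    bot.goto(t+up,q); move_gripper(open_); bot.movel(t,max_speed=.08); move_gripper(.0); bot.hold(.1)
    s=bot.state(); print("grip",round(s["gripper_width"],4),round(s["finger_force"],1) if np.ndim(s["finger_force"])==0 else s["finger_force"],"t",round(s["time"],1))
    bot.movel(t+up,max_speed=.15); print("  lifted width",round(bot.state()["gripper_width"],4))
def place(pose,open_=.054,over=.002):
    t,R=tool(*pose); q=quat(R)
    bot.goto(t+up,q); bot.movel(t+[0,0,.005],max_speed=.12); hit=bot.movel(t-[0,0,over],max_speed=.02,force_limit=3.)
    s=bot.state(); print("place hit",hit,"dz mm",round(1000*(s["tcp_pos"][2]-t[2]),2)); 
    move_gripper(open_); bot.hold(.1); p=np.array(bot.state()["tcp_pos"]); bot.movel(p+up,max_speed=.15); print("  t",round(bot.state()["time"],1))
E
python3 - <<'E'
from job import *
import job
for T in (1,-1):
    job.TURN=T
    for i in (-1,0,1):
        t,R=tool(*bat(i)); print(T,i,np.round(bot.solve_ik(t+up,quat(R)),2))
job.TURN=-1
for P in (board(-.065,.0154,.14),board(.082)):
    t,R=tool(*P); print(np.round(bot.solve_ik(t,quat(R)),2), t)
E
```

```text
1 -1 [ 0.31  0.18  1.93 -0.    1.03 -2.9 ]
1 0 [ 0.28  0.32  1.75 -0.    1.07 -2.93]
1 1 [ 0.25  0.46  1.56 -0.    1.13 -2.96]
-1 -1 [ 0.31  0.18  1.93 -0.    1.03  0.24]
-1 0 [ 0.28  0.32  1.75 -0.    1.07  0.21]
-1 1 [ 0.25  0.46  1.56 -0.    1.13  0.18]
[-0.27  0.21  2.12  0.05  0.67 -1.85] [0.46532202 0.00522116 0.01688532]
[-0.19  0.55  1.63 -0.    0.96 -1.73] [0.6124606  0.00065841 0.0115    ]
```

```bash
python3 - <<'E'
from job import *
pick(board(-.065,.0154,.14)); place(bat(-1))
bot.movel(np.array(bot.state()["tcp_pos"])+[0,0,.08],max_speed=.2); cam("wrist","after4")
E
```

```text
grip 0.0393 30.0 t 10.0
  lifted width 0.0392
place hit True dz mm 0.3
  t 14.8
```

View pics/after4.png

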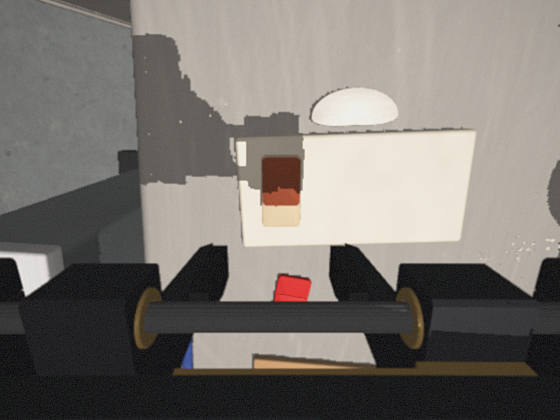

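tile_fourth lies flat on the bat at (281,192), about 43 mm from the bat's end and centred across it. That's as planned, so I'll carry on.

```bash
python3 - <<'E'
from job import *
pick(board(-.016,.0154,.14)); place(bat(0))
pick(board(.033,.0154,.14)); place(bat(1))
bot.goto([0.58,0.005,0.2],quat(down(np.pi/2)+0)); 
import pickle
c=cam("wrist","after2"); pickle.dump(c,open("a2.pkl","wb"))
E
```

```text
grip 0.0395 30.0 t 19.1
  lifted width 0.0396
place hit True dz mm 0.33
  t 23.8
grip 0.0392 30.0 t 27.5
  lifted width 0.0391
place hit True dz mm 0.37
  t 32.2
```

View pics/after2.png

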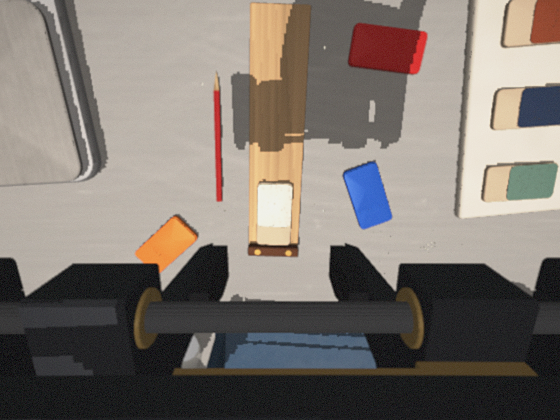

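The three upper tiles are on the bat at the right edge. White tile_first is still against the stop, at (274,213). Next it goes on the scale.

```bash
python3 - <<'E'
from job import *
import pickle
c=pickle.load(open("a2.pkl","rb")); print(pt(c,[[275,182.5],[274,244]],.017).round(4).tolist())
pick(board(.082)); place((np.r_[SC,.038],BPHI,0.),over=.004)
bot.goto([0.50,-.29,.25],quat(down(np.pi/2))); c=cam("wrist","scale1")
cv2.imwrite("pics/scale1c.png",cv2.resize(c["img"][60:300,140:420,::-1],None,fx=2,fy=2)); print(proj(c,np.r_[SC,.038]), bot.state()["time"])
pickle.dump(c,open("s1.pkl","wb"))
E
```

```text
[[0.5755, 0.0021, 0.017], [0.6494, 0.0007, 0.017]]
grip 0.039 30.0 t 36.4
  lifted width 0.0391
place hit True dz mm -0.16
  t 40.6
[[276.00905795 173.95125943]] 41.2917
```

View pics/scale1c.png

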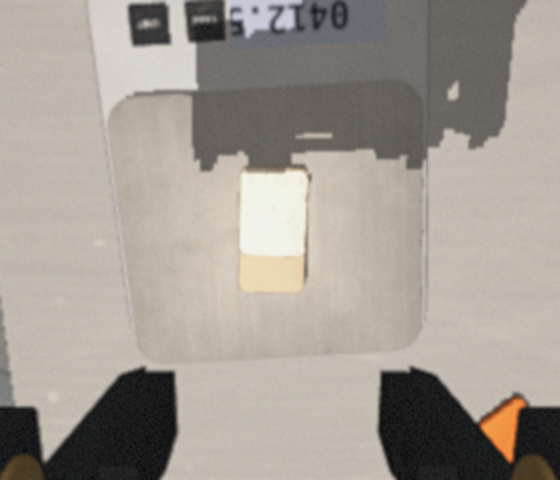

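```bash
python3 - <<'E'
from job import *
import pickle
c=pickle.load(open("s1.pkl","rb")); f=lambda L:[[140+x/2,60+y/2] for x,y in L]
print("plate L,R,near,far",pt(c,f([(119,230),(426,230),(270,87),(275,359)]),.038)[:,:2].round(4).tolist()); print("tile ends/sides",pt(c,f([(274,168),(272,292),(240,230),(306,230)]),.045)[:,:2].round(4).tolist())
E
```

```text
plate L,R,near,far [[0.4923, -0.3838], [0.4923, -0.1996], [0.4112, -0.293], [0.5756, -0.2902]]
tile ends/sides [[0.4552, -0.2908], [0.529, -0.292], [0.491, -0.3108], [0.491, -0.272]]
```

tile_first is within 2 mm of the plate's middle. Now rebuilding the fan.

```bash
python3 - <<'E'
from job import *
pick(bat(1)); place(board(.080))
pick(bat(0)); place(board(.031,.0154,.14))
pick(bat(-1)); place(board(-.018,.0154,.14))
bot.goto([0.60,0.005,0.2],quat(down(np.pi/2))); bot.hold(.2)
import pickle
c=cam("wrist"); pickle.dump(c,open("e.pkl","wb")); print(bot.state()["time"])
cv2.imwrite("pics/end.png",cv2.resize(c["img"][20:310,200:360,::-1],None,fx=2,fy=2,interpolation=cv2.INTER_CUBIC))
E
```

```text
grip 0.0394 30.0 t 45.4
  lifted width 0.0394
place hit True dz mm 0.32
  t 50.0
grip 0.0392 30.0 t 53.7
  lifted width 0.0394
place hit True dz mm 0.27
  t 58.4
grip 0.0393 30.0 t 62.1
  lifted width 0.0392
place hit True dz mm 0.34
  t 66.9
67.725
```

View pics/end.png

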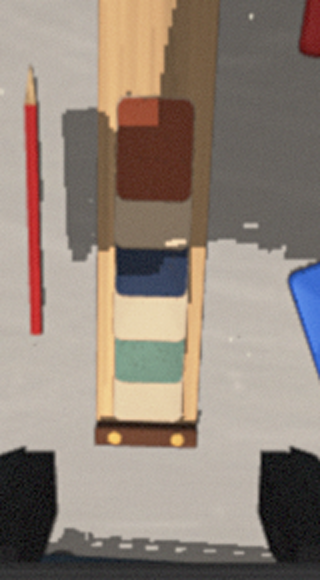

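The fan now runs green against the stop (nose at crop row ~419), navy (nose ~340), brown (nose ~247, tail ~98), straight and centred. I'll check the spacings before handing in.

```bash
python3 - <<'E'
from job import *
import pickle
c=pickle.load(open("e.pkl","rb")); f=lambda x,y:[[200+x/2,20+y/2]]
for n,x,y,z in (("second nose",150,419,.017),("third nose",150,340,.0276),("fourth nose",151,247,.0276),("fourth tail",155,98,.017)):
    p=pt(c,f(x,y),z)[0]; print(n,(rot2(-BPHI,p[:2]-BO)*1000).round(1))
E
```

```text
second nose [117.3   2.4]
third nose [68.1  1.1]
fourth nose [19.   0.2]
fourth tail [-53.    0.1]
```

```bash
python3 -c "
from cell import workorder
print(workorder.hand_in())"
```

```text
the job is handed in; nothing more can be done
None
```

The job is handed in: tile_first lies within about 2 mm of the middle of the scale's weighing plate, and the other three are shingled back in order about 49 mm apart, with tile_second about 2 mm from the stop, everything let go, at about 68 s; the judge returned no verdict, and I inferred the tilts from the placing heights rather than measuring them.

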